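# Check the short ink scraper in the gauge and show it to the camera

### The arm

A 6-joint arm with a two-finger parallel gripper is mounted at the origin on the work surface. World frame = base frame: x ahead of the robot, y to its left, z up, the work surface at z = 0. Lengths are in m, angles in rad, forces in N, time in s.
With the tool pointing down it reaches from about 0.225 to 0.875 m from the base axis. Payload 3.4 kg.
Tool frame: the origin (TCP) lies between the finger pads; the fingertips stand 19 mm ahead of it and the grasp point (between the pads) is the TCP; z points along the fingers, y is the line along which they close (so a half turn about z gives the same grasp; the last joint's range is limited). The gripper opens to 85 mm and grips with 20 to 120 N. Pads are 22 mm wide; open, the fingers measure 114 mm over their backs; the gripper's body (76 mm by 85 mm) begins 54 mm behind the grasp point. The pads swing forward as they close: fully open they stand 13 mm farther back than shut.
Start: joints at [1.191, 0.276, 1.505, -0, 1.361, -0.121], TCP at [0.147, 0.556, 0.25] pointing down, gripper open.
Joint ranges: [-2.89, 2.89], [-0.75, 2.08], [0.22, 2.7], [-1.18, 4.32], [0.11, 2.71], [-2.7, 2.7]. Speed limits (rad/s): [2.57, 2.57, 3.14, 3.14, 3.14, 3.14].

### API

Orientations are given as a unit quaternion [w, x, y, z].
In Python, from rig import get_state, imaging, ticket gives the robot as it stands. The module is installed in compiled form; this text tells all that it offers.
- The arm moves only by the shell command python3 -m inch 'ROWS' [FORCE]. ROWS is JSON, a list of rows, each an object with "claw": the opening, from -1 (shut) to 1 (fully open); "travel": the shift along the world's x, y, z in units of 200 mm (1.0 is 200 mm), a list of three; "turn": the turn about the world's z in units of 180 degrees (1.0 is 180 degrees). A call has 1 to 5 rows; each row is the pose to reach, as a shift and turn from the pose commanded when the call began, turning the shorter way round; what a row does not reach only later rows make up. A row lasts 1/10 s, in which the tool goes at most 50 mm and 8.59 degrees, less where a joint would pass 70% of its speed; a pose out of reach is approached as far as the arm can. A call with a number of a shift or a turn outside -1 to 1 is refused whole. A call with a gripper value outside its range is refused whole. The fingers move at their own pace and stop on an object; FORCE is the grip in N (left out, the last holds). Time passes only in rows, so rows that repeat a pose let the fingers close. It gives the time, the measured TCP pose, the force, the opening and the grip force at its end, in the units of the state.
- get_state(): the state, without advancing time (a new reading comes with each control period).
- imaging.get_image(name): name is "scene" or "top" or "wrist"; returns the picture (384x512x3 uint8, red, green, blue); there is no depth.
- imaging.camera_params(name): a dict with "camera_matrix" (3x3 intrinsics, pixels), "k1" (the pictures are not rectified: a ray, as slopes to the right and down, at radius r is drawn at 1 + k1 r^2 times it, then the intrinsics apply), "cam_to_world" (4x4, takes a point from camera to world coordinates); the wrist camera has in their place "T_tool_cam" (4x4, takes a point from camera to tool coordinates, whose origin is the TCP and whose axes are the flange's). Camera axes: x right, y down, z forward; pixel columns grow to the right and rows downward; lengths in m; the calibration is good to about 2 mm. A picture is of the moment at which its call begins: read the wrist's pose just before it. camera_params takes no time and is no camera call.
- ticket.sign_off(): hands the job in; it is judged then, once.
The state is a dict: "clock": time; "qpos": joint angles; "qd": joint speeds; "effort": joint torques, N m; "position": TCP position; "ee_rot": TCP orientation; "contact_force": force on the tool from outside, world axes, zero at the start; "moment": the same for the moment, N m; "width": finger opening in m; "gripper_force": force on a finger pad.
Only numpy, scipy, OpenCV 4.12 (cv2) and the standard library are available. Lean on these libraries where they do the work, as an engineer would, in place of code of your own. Each camera call takes 0.05 s, during which the arm holds its last target. There are 200 camera calls.

### The job

Take the shortest of the three ink scrapers out of the wooden rack and lower its blade into the slot of the aluminium checking gauge until the wooden grip sits on the gauge. Then lift it out and show it to the camera: hold it still in the air with the blade pointing straight down, the middle of the blade on the lens axis 150 mm in front of the lens, and the flat of the blade square to the lens. Finish while still holding it there; leave the other two scrapers in their slots and do not knock the amber jar away.

Things in the scene. Friction and masses are not known exactly. Their poses are not given: they have to be found in the camera images.
- scraper_grip (a point): shortest scraper, 0.17 kg: upright steel blade 80 mm long, 4 thick, 35 of it showing below a wooden grip 84 long, 24 thick, 55 high (90 overall). Point: middle of the wood, 62.5 mm above the lower edge. x along the blade, y through its thickness, z up; half-turn symmetric. It stands in a rack slot, the wood resting on the rack top. Grasp from above on the wood's flat faces.
- scraper_blade (a point): middle of the visible blade of that scraper: 45 mm below scraper_grip and 17.5 mm above the lower edge; same axes
- scraper_mid_grip (a point): middle of the wooden grip of the middle scraper (118 mm blade length, otherwise the same); stays in the rack
- scraper_long_grip (a point): middle of the wooden grip of the longest scraper (150 mm blade length, otherwise the same); stays in the rack
- rack_top (a point): fixed dark wooden rack block 205 x 270 x 50 mm with three parallel slots, 85 mm apart along its y, each 176 mm long (along its x) and 10 mm wide, cut right through; this point is the centre of its top face, z up. Which scraper stands in which slot varies.
- gauge_mouth (a point): checking gauge, fixed: aluminium block 140 x 56 x 50 mm on a dark steel foot 180 x 100 x 8 mm, its top 58 mm above the table. One slot, 88 mm long along x and 8 mm wide along y, 42 mm deep, mouth bevelled 3 mm. This point is the centre of the slot's mouth, level with the top face; z up.
- camera_view (a point): point in the air where the middle of the blade must be: on the axis of a fixed black camera's lens, 150 mm in front of it, 200 mm above the table. The lens front (62 mm barrel) lies 150 mm along this frame's +x and looks level along -x; z up. The camera body behind it is 105 wide, 70 high (165 to 235 mm above the table, bump to 248) on a post with a 130 mm square foot.
- jar: amber glass jar with steel lid, 56 mm across, 75 mm high; origin at the centre of its underside; bystander
Not all that is in view belongs to the job. Leave any black look-alike of the part that bears scraper_grip alone.

How it is judged:
By the outcome, as a careful person would: the job done as asked, in the order asked, and still so for the second after the job is handed in, while the arm keeps its last pose, push and grip.
It also fails if it takes over 48 s, if anything falls off the work surface, if the arm or the gripper's body presses on something with over 40 N, if the wrist force passes 120 N, or if a joint passes its speed limit or range.

## Working session

There is one attempt and no reset: what is moved stays moved. The work goes in short steps, Python scripts to look and compute and a shell command to move; the robot and the scene stay as the last step left them, time stands still between calls to the robot, and variables do not carry over. Pictures are saved under pics/ and viewed, at most 10 in all, crops included, and the job is handed in when it is done.

```bash
mkdir -p pics; cat > h.py <<'E'
import numpy as np, cv2
from rig import get_state, imaging
from scipy.spatial.transform import Rotation as R
def par(name,st=None):
    p=imaging.camera_params(name); K=np.array(p["camera_matrix"]); k=p["k1"]
    if name=="wrist":
        s=st or get_state(); T=np.eye(4); q=s["ee_rot"]; T[:3,:3]=R.from_quat([q[1],q[2],q[3],q[0]]).as_matrix(); T[:3,3]=s["position"]
        M=T@np.array(p["T_tool_cam"])
    else: M=np.array(p["cam_to_world"])
    return K,k,M
def onz(P,uv,z):
    K,k,M=P; D=np.array([k,0,0,0,0.])
    uv=np.array(uv,float).reshape(-1,2)
    d=(uv-K[:2,2])/[K[0,0],K[1,1]]; r=d.copy()
    for _ in range(30): r=d/(1+k*(r**2).sum(1,keepdims=True))
    ray=np.c_[r,np.ones(len(r))]@M[:3,:3].T
    t=(z-M[2,3])/ray[:,2]
    return M[:3,3]+ray*t[:,None]
def proj(P,X):
    K,k,M=P; X=np.array(X,float).reshape(-1,3); c=(X-M[:3,3])@M[:3,:3]
    s=c[:,:2]/c[:,2:]; s=s*(1+k*(s**2).sum(1,keepdims=True))
    return s*[K[0,0],K[1,1]]+K[:2,2]
E
python3 - <<'E'
from h import *
np.set_printoptions(precision=4,suppress=True)
for n in ("top","scene","wrist"):
    P=par(n)
    im=imaging.get_image(n)[...,::-1]; cv2.imwrite(f"pics/{n}0_raw.png",im)
    if n!="wrist": cv2.imwrite(f"pics/{n}0.png",cv2.resize(im,(800,600),interpolation=cv2.INTER_CUBIC))
    print(n,P)
s=get_state(); print(s)
E
```

```text
top (array([[351.2562,   0.    , 254.8136],
       [  0.    , 351.2562, 193.3251],
       [  0.    ,   0.    ,   1.    ]]), -0.10445060665715875, array([[-0.0078, -0.9951,  0.0984,  0.4462],
       [-0.9996,  0.0105,  0.0264,  0.0028],
       [-0.0273, -0.0982, -0.9948,  0.9361],
       [ 0.    ,  0.    ,  0.    ,  1.    ]]))
scene (array([[352.6898,   0.    , 258.4116],
       [  0.    , 352.6898, 193.6794],
       [  0.    ,   0.    ,   1.    ]]), -0.021474141621486472, array([[-0.6818,  0.4099, -0.606 ,  1.0548],
       [ 0.7313,  0.4063, -0.5479,  0.5009],
       [ 0.0216, -0.8167, -0.5767,  0.6539],
       [ 0.    ,  0.    ,  0.    ,  1.    ]]))
wrist (array([[268.7448,   0.    , 258.351 ],
       [  0.    , 268.7448, 189.6293],
       [  0.    ,   0.    ,   1.    ]]), -0.03898365210021385, array([[ 0.2559,  0.9226,  0.2887,  0.073 ],
       [ 0.9667, -0.2437, -0.0782,  0.5751],
       [-0.0018,  0.2991, -0.9542,  0.3725],
       [ 0.    ,  0.    ,  0.    ,  1.    ]]))
{'clock': 0.15, 'qpos': array([ 1.191 ,  0.2765,  1.5058, -0.    ,  1.3607, -0.121 ]), 'qd': array([-0.0005, -0.0013, -0.0042,  0.001 ,  0.0006, -0.0005]), 'effort': array([  0.0006, -41.7148, -24.6033,  -0.0001,   0.0077,  -0.    ]), 'position': array([0.147 , 0.5555, 0.2496]), 'ee_rot': array([-0.0002,  0.1291,  0.9916, -0.0007]), 'contact_force': array([ 0.194 ,  0.5568, -0.849 ]), 'moment': array([ 0.0106, -0.0362,  0.0111]), 'gripper_force': 0.0, 'width': 0.08545674673129551}
```

View pics/top0.png

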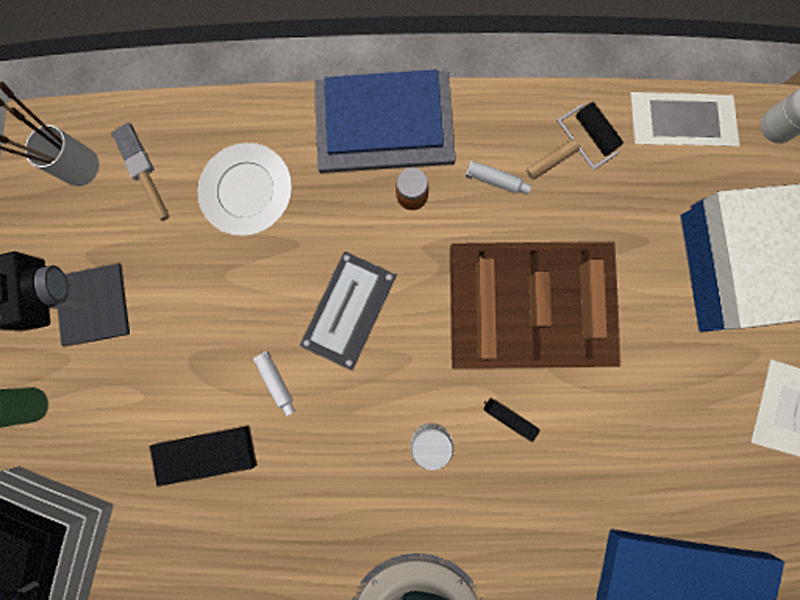

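View pics/scene0.png

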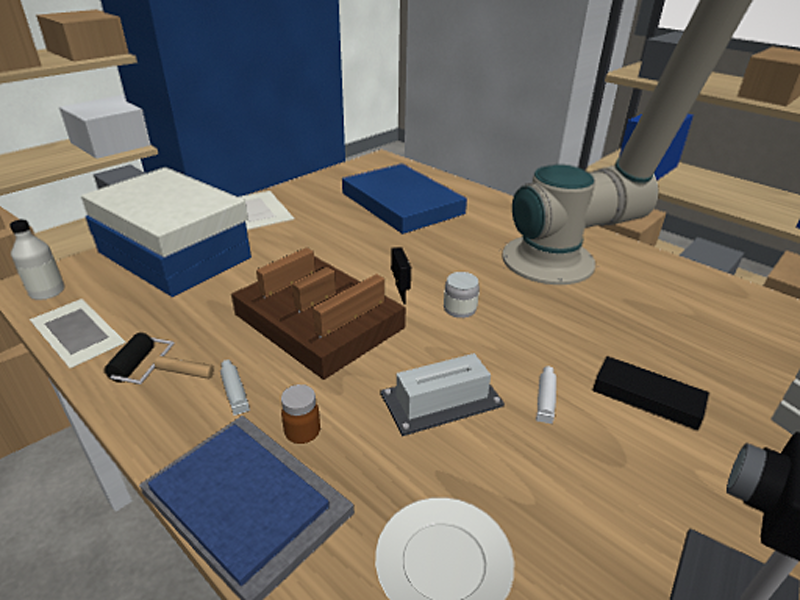

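Top view (800x600): the rack is at about (535,305), with the shortest scraper in the middle slot at (540,299). The gauge is at (348,310), the camera lens at (50,285) facing right (world -y), and the jar at (412,188). Next I'll enlarge for corner readings.

```bash
python3 - <<'E'
import cv2,numpy as np
t=cv2.imread("pics/top0_raw.png"); s=cv2.imread("pics/scene0_raw.png")
a=cv2.resize(t[150:240,185:405],None,fx=3.6,fy=3.6,interpolation=cv2.INTER_CUBIC)  #324 x 792
b=cv2.resize(t[155:225,0:90],None,fx=3.9,fy=3.9,interpolation=cv2.INTER_CUBIC) #273x351
c=cv2.resize(s[270:384,400:512],None,fx=2.4,fy=2.4,interpolation=cv2.INTER_CUBIC) #273x268
o=np.zeros((600,792,3),np.uint8); o[:a.shape[0],:a.shape[1]]=a; o[324:324+b.shape[0],:b.shape[1]]=b; o[324:324+c.shape[0],400:400+c.shape[1]]=c
cv2.imwrite("pics/crop1.png",o)
E
```

```text
(no output)
```

View pics/crop1.png

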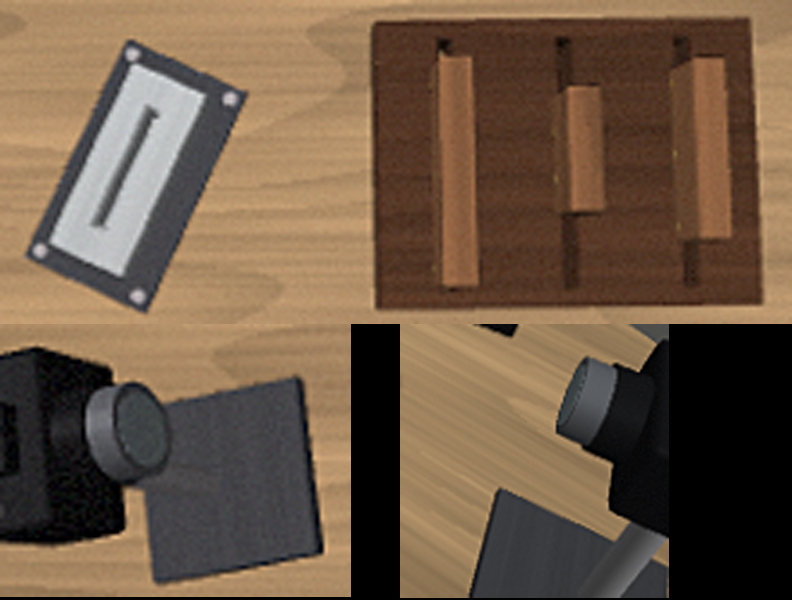

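Crop: the short grip's top corners are near (567,87), (601,86), (606,212) and (571,212). The gauge top corners are (134,65), (207,95), (124,276) and (50,246). The lens disc centre is near (143,434) in the top view and (575,395) in the scene view.

```bash
python3 - <<'E'
from h import *
np.set_printoptions(precision=4,suppress=True)
A=lambda p:(np.array(p)+.5)/3.6-.5+[185,150]
B=lambda p:(np.array(p)-[0,324]+.5)/3.9-.5+[0,155]
C=lambda p:(np.array(p)-[400,324]+.5)/2.4-.5+[400,270]
T=par("top");S=par("scene")
def rect(n,X):
    # corners TL,TR,BR,BL
    L=(X[3]+X[2]-X[0]-X[1])/2; W=(X[1]+X[2]-X[0]-X[3])/2
    print(n,"c",X.mean(0),"len",np.linalg.norm(L),np.degrees(np.arctan2(L[1],L[0])),"wid",np.linalg.norm(W),np.degrees(np.arctan2(W[1],W[0])))
rect("gauge",onz(T,A([(134,65),(207,95),(124,276),(50,246)]),.058))
rect("gfoot",onz(T,A([(128,40),(247,93),(147,312),(27,254)]),.008))
s=onz(T,A([(154,110),(98,226)]),.058); d=s[1]-s[0];print("slot",s.mean(0),np.linalg.norm(d),np.degrees(np.arctan2(d[1],d[0])))
rect("rack",onz(T,A([(373,22),(749,19),(762,302),(377,308)]),.05))
rect("short",onz(T,A([(567,87),(601,86),(606,212),(571,212)]),.105))
rect("long",onz(T,A([(440,56),(472,56),(478,286),(443,286)]),.105))
rect("mid",onz(T,A([(693,57),(724,57),(732,238),(698,238)]),.105))
f=onz(T,B([(300,378),(322,551),(157,582)]),.01); print("cfoot",f,(f[0]+f[2])/2,f[0]-f[1],f[2]-f[1])
print("lens top",onz(T,B([(143,434),(117,410),(150,485),(140,384)]),.2),"scene",onz(S,C([(574,396)]),.2))
E
```

```text
gauge c [0.525  0.1129 0.058 ] len 0.1395777531705847 155.18451424319136 wid 0.056107156216878944 -112.65790956052379
gfoot c [0.5265 0.1129 0.008 ] len 0.17661478033709826 155.01500457430154 wid 0.09836112746542887 -115.33468336393456
slot [0.5266 0.1148 0.058 ] 0.09017069998788821 154.18269068564678
rack c [ 0.5287 -0.1952  0.05  ] len 0.20196702458234952 179.90256748221236 wid 0.27083107181710503 -89.94074668145983
short c [ 0.5316 -0.1959  0.105 ] len 0.08346598059691424 -179.8957546322753 wid 0.02301339865621569 -89.75782482473925
long c [ 0.5186 -0.1107  0.105 ] len 0.1522665817985027 179.77620726794245 wid 0.022118320995449456 -90.61113565493734
mid c [ 0.5322 -0.2803  0.105 ] len 0.12093334808836272 179.54908536711824 wid 0.022012982434551763 -90.58962071328722
cfoot [[0.6127 0.5243 0.01  ]
 [0.489  0.5021 0.01  ]
 [0.467  0.6294 0.01  ]] [0.5399 0.5769 0.01  ] [0.1237 0.0223 0.    ] [-0.022   0.1273  0.    ]
lens top [[0.5479 0.5143 0.2   ]
 [0.5623 0.5322 0.2   ]
 [0.5183 0.5081 0.2   ]
 [0.5772 0.5182 0.2   ]] scene [[0.552  0.5139 0.2   ]]
```

```bash
python3 -m inch '[{"claw":0.4,"travel":[0.08,-0.16,0],"turn":0.02},{"claw":0.4,"travel":[0.18,-0.36,0],"turn":0.05},{"claw":0.4,"travel":[0.28,-0.56,0],"turn":0.082},{"claw":0.4,"travel":[0.38,-0.76,0],"turn":0.082},{"claw":0.4,"travel":[0.48,-0.94,0],"turn":0.082}]'
python3 -m inch '[{"claw":0.4,"travel":[0.1,-0.19,0],"turn":0},{"claw":0.4,"travel":[0.2,-0.38,0],"turn":0},{"claw":0.4,"travel":[0.3,-0.57,0],"turn":0},{"claw":0.4,"travel":[0.39,-0.76,0],"turn":0},{"claw":0.4,"travel":[0.48,-0.94,0],"turn":0}]'
python3 -m inch '[{"claw":0.4,"travel":[0.1,-0.19,0],"turn":0},{"claw":0.4,"travel":[0.2,-0.38,0],"turn":0},{"claw":0.4,"travel":[0.3,-0.57,0],"turn":0},{"claw":0.4,"travel":[0.39,-0.76,0],"turn":0},{"claw":0.4,"travel":[0.48,-0.94,0],"turn":0}]'
python3 -m inch '[{"claw":0.4,"travel":[0.14,-0.27,0],"turn":0},{"claw":0.4,"travel":[0.28,-0.54,0],"turn":0},{"claw":0.4,"travel":[0.4,-0.8,0],"turn":0},{"claw":0.4,"travel":[0.48,-0.94,0],"turn":0},{"claw":0.4,"travel":[0.48,-0.94,0],"turn":0}]'
python3 - <<'E'
from h import *
s=get_state(); P=par("wrist",s); im=imaging.get_image("wrist")[...,::-1]
print(s["position"],s["ee_rot"],s["width"],s["clock"])
cv2.imwrite("pics/w1.png",cv2.resize(im,(800,600),interpolation=cv2.INTER_CUBIC))
# predicted short corners
c=np.array([.5316,-.1959,.105]);X=[c+[a*.042,b*.012,0] for a in(-1,1) for b in(-1,1)]
print(((proj(P,X)+.5)*1.5625-.5).round(1))
E
```

```text
clock: 0.65
position: [0.2433, 0.3659, 0.2501]
ee_rot: [-0.0, 0.0, 1.0, -0.0]
contact_force: [0.5, -0.1, -0.7]
width: 0.0599
gripper_force: 0.0
clock: 1.15
position: [0.3394, 0.1781, 0.2503]
ee_rot: [0.0, 0.001, 1.0, 0.0]
contact_force: [1.6, 0.2, 0.6]
width: 0.0601
gripper_force: 0.0
clock: 1.65
position: [0.4355, -0.01, 0.2502]
ee_rot: [0.0, 0.001, 1.0, 0.0]
contact_force: [0.6, 0.3, -0.8]
width: 0.0596
gripper_force: 0.0
clock: 2.15
position: [0.5333, -0.2012, 0.2494]
ee_rot: [0.001, 0.002, 1.0, -0.001]
contact_force: [-0.7, 0.6, -0.0]
width: 0.0597
gripper_force: 0.0
[ 0.5332974  -0.20120773  0.24939561] [ 5.08555934e-04  2.48920019e-03  9.99996048e-01 -1.20418352e-03] 0.05966040686030593 2.15
[[393.7 219.5]
 [431.7 219.4]
 [395.2 342.1]
 [429.9 342. ]]
```

View pics/w1.png

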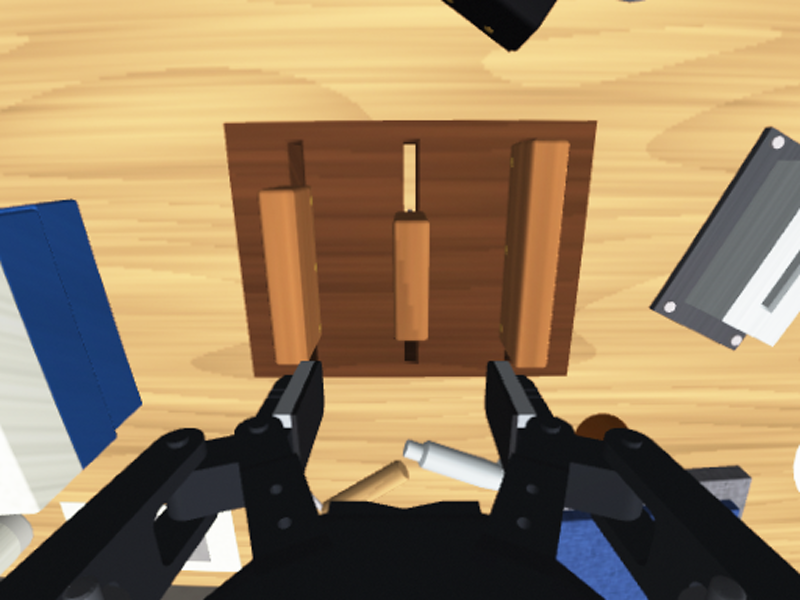

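The wrist view shows the short grip's corners at about (396,220), (429,220), (429,341) and (394,340). They match the prediction within about 1 mm, so I'll descend.

```bash
python3 -m inch '[{"claw":0.4,"travel":[0,0,0],"turn":0},{"claw":0.4,"travel":[0,0,-0.2],"turn":0},{"claw":0.4,"travel":[0,0,-0.42],"turn":0},{"claw":0.4,"travel":[0,0,-0.6],"turn":0},{"claw":0.4,"travel":[0,0,-0.7],"turn":0}]'
python3 -m inch '[{"claw":0.4,"travel":[0,0,-0.07],"turn":0},{"claw":0.4,"travel":[0,0,-0.14],"turn":0},{"claw":0.4,"travel":[0,0,-0.14],"turn":0},{"claw":0.4,"travel":[0,0,-0.14],"turn":0},{"claw":0,"travel":[0,0,-0.14],"turn":0}]'
python3 -m inch '[{"claw":-0.3,"travel":[0,0,0],"turn":0},{"claw":-0.6,"travel":[0,0,0],"turn":0},{"claw":-1,"travel":[0,0,0],"turn":0},{"claw":-1,"travel":[0,0,0],"turn":0},{"claw":-1,"travel":[0,0,0],"turn":0}]' 70
```

```text
clock: 2.7
position: [0.5282, -0.1927, 0.1078]
ee_rot: [-0.003, -0.0, 1.0, 0.002]
contact_force: [-1.5, -1.3, 0.2]
width: 0.0598
gripper_force: 0.0
clock: 3.2
position: [0.5315, -0.1956, 0.0836]
ee_rot: [0.001, 0.0, 1.0, -0.0]
contact_force: [1.3, 0.6, -0.0]
width: 0.0466
gripper_force: 0.0
clock: 3.7
position: [0.5317, -0.1964, 0.0835]
ee_rot: [0.001, 0.001, 1.0, -0.0]
contact_force: [-0.4, 0.3, 5.2]
width: 0.0232
gripper_force: 69.4
```

```bash
python3 -m inch '[{"claw":-1,"travel":[0,0,0.05],"turn":0},{"claw":-1,"travel":[0,0,0.15],"turn":0},{"claw":-1,"travel":[0,0,0.3],"turn":0},{"claw":-1,"travel":[0,0,0.45],"turn":0},{"claw":-1,"travel":[0,0,0.6],"turn":0}]'
python3 -m inch '[{"claw":-1,"travel":[0,0,0.1],"turn":0},{"claw":-1,"travel":[0,0,0.2],"turn":0},{"claw":-1,"travel":[0,0,0.24],"turn":0},{"claw":-1,"travel":[0,0,0.24],"turn":0},{"claw":-1,"travel":[0,0,0.24],"turn":0}]'
python3 - <<'E'
from h import *
for i,n in enumerate(("wrist","scene")):
    im=imaging.get_image(n)[...,::-1]; cv2.imwrite(f"pics/{n}2_raw.png",im)
w=cv2.imread("pics/wrist2_raw.png");s=cv2.imread("pics/scene2_raw.png")
a=cv2.resize(w[90:300,160:370],(400,400),interpolation=cv2.INTER_CUBIC)
b=cv2.resize(s[60:260,110:310],(400,400),interpolation=cv2.INTER_CUBIC)
cv2.imwrite("pics/lift.png",np.hstack([a,b]))
E
```

```text
clock: 4.2
position: [0.5307, -0.196, 0.2034]
ee_rot: [-0.0, 0.001, 1.0, 0.0]
contact_force: [1.9, -0.8, -1.8]
width: 0.0235
gripper_force: 68.6
clock: 4.7
position: [0.5306, -0.1959, 0.2493]
ee_rot: [-0.001, 0.001, 1.0, 0.0]
contact_force: [-0.8, 0.2, -2.4]
width: 0.0232
gripper_force: 68.6
```

View pics/lift.png

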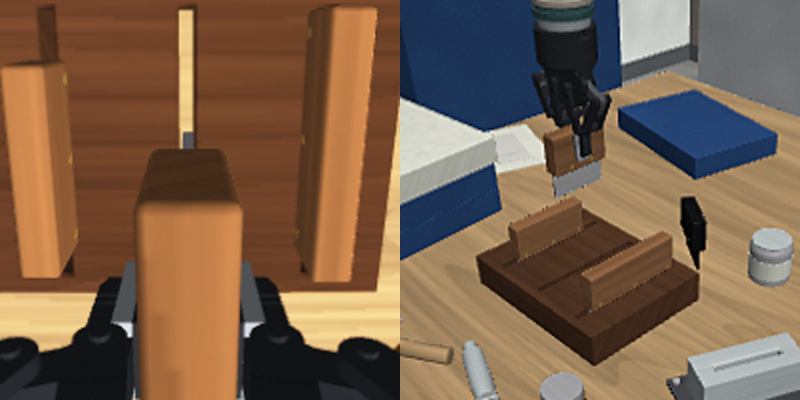

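The lift shows the scraper held upright and square, with the other two still in the rack. I'll compute its offset in the hand from the end edges at crop (189,203), (188,150) and blade corner (188,132).

```bash
python3 - <<'E'
from h import *
np.set_printoptions(precision=4,suppress=True)
s=get_state();P=par("wrist",s);p=s["position"]
f=lambda u,v:((u+.5)*.525-.5+160,(v+.5)*.525-.5+90)
for uv,dz,hl in(((189,203),.0215,.042),((188,150),-.0335,.042),((188,132),-.0685,.04)):
    x=onz(P,f(*uv),p[2]+dz)[0]; print(x, "grip centre - TCP (x):",x[0]+hl-p[0],"y",x[1]-p[1])
print(p,s["moment"])
E
```

```text
[ 0.4885 -0.1956  0.2703] grip centre - TCP (x): 7.05657863866449e-05 y 0.0002023903093434365
[ 0.4896 -0.1957  0.2153] grip centre - TCP (x): 0.0011820555086012874 y 8.584479819517821e-05
[ 0.4906 -0.1956  0.1803] grip centre - TCP (x): 0.00014072070853110574 y 0.00014475469353456005
[ 0.5304 -0.1958  0.2488] [0.0405 0.0292 0.0314]
```

```bash
python3 -m inch '[{"claw":-1,"travel":[0.04,0.12,0],"turn":-0.02},{"claw":-1,"travel":[0.08,0.29,0],"turn":-0.05},{"claw":-1,"travel":[0.12,0.46,0],"turn":-0.08},{"claw":-1,"travel":[0.15,0.62,0],"turn":-0.11},{"claw":-1,"travel":[0.19,0.78,0],"turn":-0.141}]'
python3 -m inch '[{"claw":-1,"travel":[0.04,0.16,0],"turn":0},{"claw":-1,"travel":[0.08,0.32,0],"turn":0},{"claw":-1,"travel":[0.12,0.48,0],"turn":0},{"claw":-1,"travel":[0.145,0.57,0],"turn":0},{"claw":-1,"travel":[0.15,0.6,0],"turn":0}]'
python3 -m inch '[{"claw":-1,"travel":[0,0,0],"turn":0},{"claw":-1,"travel":[0,0,0],"turn":0},{"claw":-1,"travel":[0,0,0],"turn":0},{"claw":-1,"travel":[0,0,0],"turn":0}]'
python3 - <<'E'
from h import *
import json
s=get_state(); im=imaging.get_image("wrist")[...,::-1]; cv2.imwrite("pics/w3_raw.png",im)
json.dump({k:np.array(s[k]).tolist() for k in("position","ee_rot")},open("w3.json","w"))
P=par("wrist",s); c=proj(P,[.5257,.114,.058])[0]; print(c,s["position"],s["ee_rot"])
u,v=int(c[0])-100,max(0,int(c[1])-90); print("off",u,v)
cv2.imwrite("pics/w3.png",cv2.resize(im[v:v+150,u:u+200],(800,600),interpolation=cv2.INTER_CUBIC))
E
```

```text
clock: 5.3
position: [0.5686, -0.0388, 0.2491]
ee_rot: [-0.001, 0.222, 0.975, -0.0]
contact_force: [0.2, -1.1, -1.7]
width: 0.0232
gripper_force: 68.9
clock: 5.8
position: [0.5991, 0.0819, 0.2489]
ee_rot: [-0.001, 0.219, 0.976, 0.0]
contact_force: [-0.7, 0.0, -1.9]
width: 0.0232
gripper_force: 69.0
clock: 6.2
position: [0.599, 0.0788, 0.2503]
ee_rot: [-0.0, 0.221, 0.975, -0.0]
contact_force: [-0.0, 0.8, -1.6]
width: 0.0231
gripper_force: 69.0
[258.68374766 101.25199075] [0.59901457 0.0787911  0.25034545] [-2.16196672e-05  2.20926906e-01  9.75290361e-01 -1.17257895e-04]
off 158 11
```

View pics/w3.png

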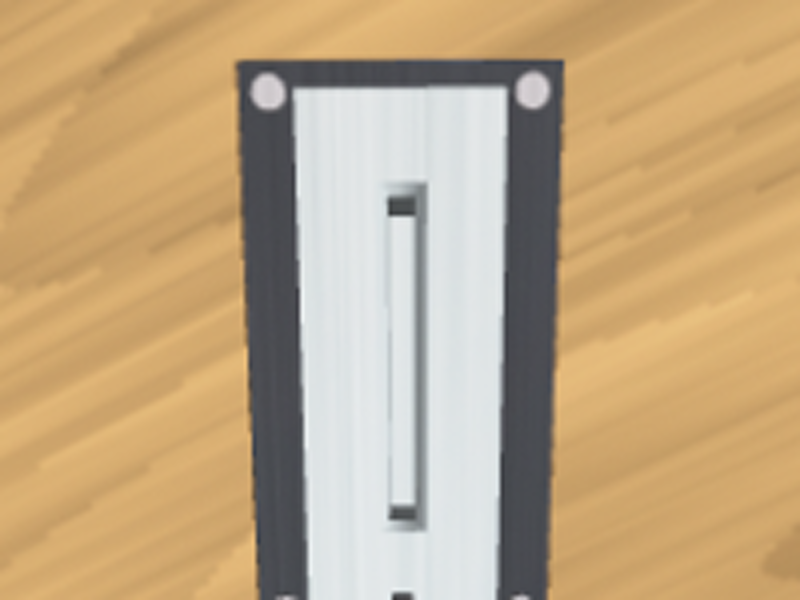

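Wrist crop: the block's top corners are (293,87) and (507,87), with sides reaching (309,600) and (498,600). The slot mouth ends are at y≈182 and 530, and it is centred on x≈402.

```bash
python3 - <<'E'
from h import *
import json
np.set_printoptions(precision=4,suppress=True)
s=json.load(open("w3.json"));P=par("wrist",s)
f=lambda q:(np.array(q)+.5)/4-.5+[158,11]
a=onz(P,f([(404,182),(405,530)]),.058);b=onz(P,f([(400,87),(403.5,600)]),.058)
i=onz(P,f([(402,197),(402.5,519)]),.055)
for n,X in(("mouth",a),("block",b),("inner",i)):
    d=X[0]-X[1];print(n,X,"mid",X.mean(0),"len",np.linalg.norm(d),np.degrees(np.arctan2(d[1],d[0])))
d=b[0]-b[1];d/=np.linalg.norm(d);print("block c from far end",b[0]-.07*d)
q=s["ee_rot"];Rm=R.from_quat([q[1],q[2],q[3],q[0]]).as_matrix();print("tool x yaw",np.degrees(np.arctan2(Rm[1,0],Rm[0,0])))
t=proj(par("top"),[(.5257,.114,.058)]);print(t)
E
```

```text
mouth [[0.4837 0.134  0.058 ]
 [0.568  0.0941 0.058 ]] mid [0.5258 0.114  0.058 ] len 0.09321182132406043 154.66700407477313
block [[0.4624 0.143  0.058 ]
 [0.5865 0.0847 0.058 ]] mid [0.5245 0.1139 0.058 ] len 0.13705674771248808 154.8647489644558
inner [[0.4864 0.1321 0.055 ]
 [0.5651 0.0946 0.055 ]] mid [0.5258 0.1133 0.055 ] len 0.08711439820711181 154.5551092995012
block c from far end [0.5258 0.1132 0.058 ]
tool x yaw 154.47303895595132
[[219.9785 196.6037]]
```

```bash
python3 -m inch '[{"claw":-1,"travel":[-0.1,0.05,0],"turn":0},{"claw":-1,"travel":[-0.24,0.11,0],"turn":0},{"claw":-1,"travel":[-0.33,0.15,0],"turn":0},{"claw":-1,"travel":[-0.366,0.167,0],"turn":0.001},{"claw":-1,"travel":[-0.366,0.167,-0.08],"turn":0.001}]'
python3 -m inch '[{"claw":-1,"travel":[0,0,-0.15],"turn":0},{"claw":-1,"travel":[0,0,-0.3],"turn":0},{"claw":-1,"travel":[0,0,-0.42],"turn":0},{"claw":-1,"travel":[0,0,-0.48],"turn":0},{"claw":-1,"travel":[0,0,-0.48],"turn":0}]'
python3 -m inch '[{"claw":-1,"travel":[0,0,0],"turn":0},{"claw":-1,"travel":[0,0,0],"turn":0},{"claw":-1,"travel":[0,0,0],"turn":0}]'
python3 - <<'E'
from h import *
s=[];
for n in("scene","wrist"):
    im=imaging.get_image(n)[...,::-1]
    s.append(cv2.resize(im[195:295,235:335] if n=="scene" else im[90:240,185:335],(400,400),interpolation=cv2.INTER_CUBIC))
cv2.imwrite("pics/pre.png",np.hstack(s)); t=get_state();print(t["position"],t["ee_rot"],t["contact_force"])
E
```

```text
clock: 6.75
position: [0.5269, 0.1135, 0.2367]
ee_rot: [0.003, 0.218, 0.976, 0.001]
contact_force: [0.6, -0.2, -2.0]
width: 0.0233
gripper_force: 69.0
clock: 7.25
position: [0.5255, 0.1128, 0.1369]
ee_rot: [-0.001, 0.219, 0.976, -0.001]
contact_force: [0.2, 0.3, -1.5]
width: 0.0233
gripper_force: 69.0
clock: 7.55
position: [0.527, 0.1133, 0.1397]
ee_rot: [0.001, 0.219, 0.976, 0.0]
contact_force: [1.1, -0.0, -1.2]
width: 0.0231
gripper_force: 69.0
[0.52649683 0.11332462 0.13923444] [8.89744968e-04 2.18711201e-01 9.75789181e-01 3.05593613e-04] [-0.75615384  0.16955785 -2.54988719]
```

View pics/pre.png

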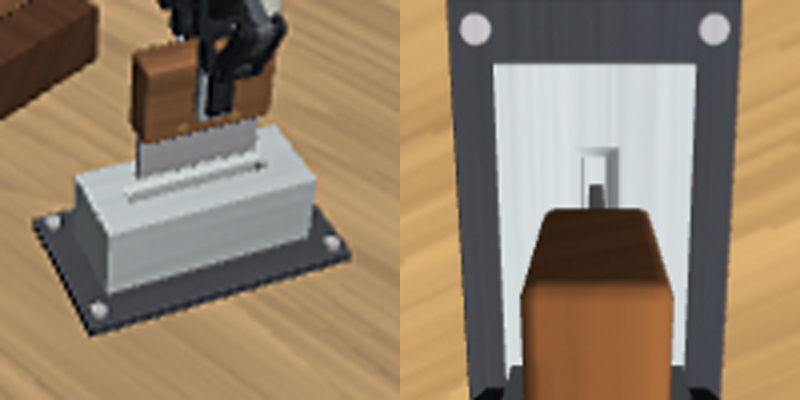

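Blade (crop x≈596) is centred in the slot (x≈598) and about 14 mm above the mouth. Lowering it gently.

```bash
python3 -m inch '[{"claw":-1,"travel":[0,0,-0.03],"turn":0},{"claw":-1,"travel":[0,0,-0.06],"turn":0},{"claw":-1,"travel":[0,0,-0.09],"turn":0},{"claw":-1,"travel":[0,0,-0.12],"turn":0},{"claw":-1,"travel":[0,0,-0.12],"turn":0}]'
python3 -m inch '[{"claw":-1,"travel":[0,0,-0.03],"turn":0},{"claw":-1,"travel":[0,0,-0.06],"turn":0},{"claw":-1,"travel":[0,0,-0.08],"turn":0},{"claw":-1,"travel":[0,0,-0.1],"turn":0},{"claw":-1,"travel":[0,0,-0.1],"turn":0}]'
```

```text
clock: 8.15
position: [0.5251, 0.1132, 0.113]
ee_rot: [-0.001, 0.219, 0.976, -0.0]
contact_force: [-0.5, 0.2, -1.4]
width: 0.023
gripper_force: 69.0
clock: 8.65
position: [0.5255, 0.1132, 0.0937]
ee_rot: [-0.001, 0.219, 0.976, -0.0]
contact_force: [1.2, 0.2, -1.5]
width: 0.0229
gripper_force: 69.0
```

Nearly seated, with no side load. Creeping down to contact.

```bash
python3 -m inch '[{"claw":-1,"travel":[0,0,-0.005],"turn":0},{"claw":-1,"travel":[0,0,-0.01],"turn":0},{"claw":-1,"travel":[0,0,-0.01],"turn":0}]'
python3 -m inch '[{"claw":-1,"travel":[0,0,-0.005],"turn":0},{"claw":-1,"travel":[0,0,-0.01],"turn":0},{"claw":-1,"travel":[0,0,-0.01],"turn":0}]'
```

```text
clock: 8.95
position: [0.526, 0.1133, 0.0924]
ee_rot: [0.0, 0.219, 0.976, 0.0]
contact_force: [0.7, 0.1, -1.7]
width: 0.0229
gripper_force: 69.0
clock: 9.25
position: [0.5262, 0.1133, 0.0914]
ee_rot: [0.0, 0.219, 0.976, 0.0]
contact_force: [-2.2, -0.9, 5.3]
width: 0.023
gripper_force: 70.0
```

```bash
python3 -m inch '[{"claw":-1,"travel":[0,0,-0.004],"turn":0},{"claw":-1,"travel":[0,0,-0.004],"turn":0},{"claw":-1,"travel":[0,0,-0.004],"turn":0},{"claw":-1,"travel":[0,0,-0.004],"turn":0},{"claw":-1,"travel":[0,0,-0.004],"turn":0}]'
python3 - <<'E'
from h import *
im=imaging.get_image("scene")[...,::-1]
cv2.imwrite("pics/seat.png",cv2.resize(im[185:300,225:345],(626,600),interpolation=cv2.INTER_CUBIC))
t=get_state();print(t["position"],t["contact_force"],t["moment"])
E
```

```text
clock: 9.75
position: [0.5261, 0.1133, 0.0914]
ee_rot: [0.001, 0.219, 0.976, 0.0]
contact_force: [-3.2, -0.8, 10.7]
width: 0.0234
gripper_force: 70.8
[0.52617713 0.11328782 0.0914458 ] [-3.86025864  0.19754747  9.99766212] [-0.03145202  0.47762708 -0.00169208]
```

View pics/seat.png

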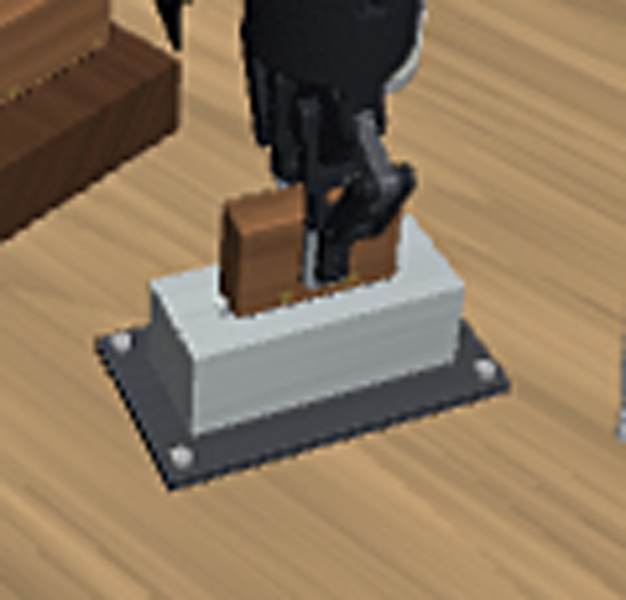

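Seated: the wood sits flat on the gauge. Next I'll lift straight out and move to a viewing waypoint.

```bash
python3 -m inch '[{"claw":-1,"travel":[0,0,0.03],"turn":0},{"claw":-1,"travel":[0,0,0.09],"turn":0},{"claw":-1,"travel":[0,0,0.18],"turn":0},{"claw":-1,"travel":[0,0,0.3],"turn":0},{"claw":-1,"travel":[0,0,0.44],"turn":0}]'
python3 -m inch '[{"claw":-1,"travel":[0,0,0.16],"turn":0},{"claw":-1,"travel":[0.03,0.1,0.32],"turn":0.03},{"claw":-1,"travel":[0.08,0.22,0.46],"turn":0.07},{"claw":-1,"travel":[0.13,0.35,0.6],"turn":0.11},{"claw":-1,"travel":[0.18,0.48,0.74],"turn":0.15}]'
python3 -m inch '[{"claw":-1,"travel":[0.05,0.14,0.06],"turn":0.03},{"claw":-1,"travel":[0.1,0.28,0.1],"turn":0.046},{"claw":-1,"travel":[0.14,0.42,0.12],"turn":0.046},{"claw":-1,"travel":[0.17,0.54,0.12],"turn":0.046},{"claw":-1,"travel":[0.19,0.6,0.12],"turn":0.046}]'
python3 -m inch '[{"claw":-1,"travel":[0,0,0],"turn":0},{"claw":-1,"travel":[0,0,0],"turn":0},{"claw":-1,"travel":[0,0,0],"turn":0},{"claw":-1,"travel":[0,0,0],"turn":0},{"claw":-1,"travel":[0,0,0],"turn":0}]'
python3 - <<'E'
from h import *
import json
s=get_state(); im=imaging.get_image("wrist")[...,::-1]; cv2.imwrite("pics/w5_raw.png",im)
json.dump({k:np.array(s[k]).tolist() for k in("position","ee_rot")},open("w5.json","w"))
P=par("wrist",s); print(proj(P,[(.549,.514,.2),(.54,.577,.01)]),s["position"],s["ee_rot"],s["qpos"])
E
```

```text
clock: 10.3
position: [0.5255, 0.1132, 0.1782]
ee_rot: [-0.001, 0.219, 0.976, -0.0]
contact_force: [0.5, -0.6, -1.2]
width: 0.0234
gripper_force: 69.0
clock: 10.8
position: [0.562, 0.2101, 0.3275]
ee_rot: [0.0, -0.017, 1.0, 0.0]
contact_force: [1.5, 0.5, -1.3]
width: 0.0234
gripper_force: 69.1
clock: 11.3
position: [0.6, 0.3313, 0.3495]
ee_rot: [-0.0, -0.088, 0.996, 0.0]
contact_force: [-0.4, -0.3, -1.0]
width: 0.0232
gripper_force: 69.2
clock: 11.8
position: [0.5999, 0.3283, 0.3499]
ee_rot: [0.0, -0.087, 0.996, -0.0]
contact_force: [-0.9, 0.1, -1.2]
width: 0.0234
gripper_force: 69.2
[[440.30754752 165.14548075]
 [405.6728948  143.03113373]] [0.59992327 0.32833983 0.34994089] [ 1.49474116e-04 -8.67266292e-02  9.96232136e-01 -1.10542492e-05] [ 3.99175330e-01  4.17286723e-01  1.05108022e+00 -1.13493034e-04
  1.67294802e+00 -1.34530402e+00]
```

```bash
python3 - <<'E'
import cv2
im=cv2.imread("pics/w5_raw.png")
cv2.imwrite("pics/w5.png",cv2.resize(im[75:225,312:512],(800,600),interpolation=cv2.INTER_CUBIC))
E
```

```text
(no output)
```

View pics/w5.png

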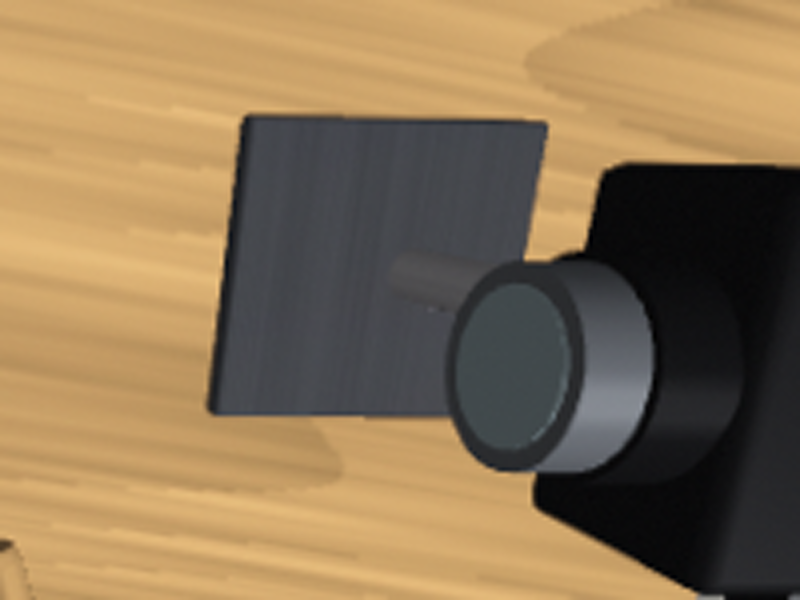

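The crop shows the lens front disc with extents x 446–586, y 263–471. The foot's top corners are near (252,118), (547,123) and (221,412). Fitting lens pose.

```bash
python3 - <<'E'
from h import *
import json
from scipy.optimize import least_squares
np.set_printoptions(precision=4,suppress=True)
s=json.load(open("w5.json"));P=par("wrist",s)
f=lambda q:(np.array(q,float)+.5)/4-.5+[312,75]
a=np.linspace(0,2*np.pi,361)
e=f([(446,263),(586,471)]).ravel()
def disc(p,yaw):
    h=np.array([-np.sin(yaw),np.cos(yaw),0]);c=np.array([p[0],p[1],.2])
    return proj(P,c+.031*(np.cos(a)[:,None]*h+np.sin(a)[:,None]*[0,0,1]))
ft=onz(P,f([(252,118),(547,123),(221,412),(430,415)]),.012);print(ft)
for i,j in((0,1),(2,3),(0,2)):
    d=ft[j]-ft[i];print(i,j,np.linalg.norm(d),np.degrees(np.arctan2(d[1],d[0])))
def res(v):
    E=disc(v,v[2]);return np.r_[E.min(0),E.max(0)]-e
r=least_squares(res,[.549,.514,np.radians(100)],x_scale=[.01,.01,.1]);print("free",r.x,np.degrees(r.x[2]),r.fun)
for y in(98,99,100,101,102):
    r=least_squares(lambda v:res([v[0],v[1],np.radians(y)]),[.549,.514])
    print(y,r.x,r.fun,"view",r.x-.15*np.array([np.cos(np.radians(y)),np.sin(np.radians(y))]))
E
```

```text
[[0.488  0.5035 0.012 ]
 [0.4664 0.6276 0.012 ]
 [0.6114 0.5268 0.012 ]
 [0.596  0.6213 0.012 ]]
0 1 0.12598982297534597 99.85835269515213
2 3 0.09572480601549702 99.2238972551915
0 2 0.12555175328680795 10.673709763951837
free [0.5508 0.513  2.1377] 122.47863871002998 [-2.1458 -1.418   1.8409  1.6292]
98 [0.5511 0.5126] [-2.5021 -3.4007  2.0965  3.787 ] view [0.5719 0.364 ]
99 [0.5511 0.5126] [-2.3283 -3.418   1.9531  3.7993] view [0.5745 0.3644]
100 [0.5511 0.5126] [-2.1665 -3.4267  1.8197  3.803 ] view [0.5771 0.3649]
101 [0.551  0.5126] [-2.0158 -3.427   1.6958  3.798 ] view [0.5797 0.3654]
102 [0.551  0.5127] [-1.8781 -3.4189  1.5826  3.7843] view [0.5822 0.3659]
```

```bash
python3 - <<'E'
from h import *
import json
from scipy.optimize import least_squares
np.set_printoptions(precision=4,suppress=True)
s=json.load(open("w5.json"));P=par("wrist",s)
f=lambda q:(np.array(q,float)+.5)/4-.5+[312,75]
a=np.linspace(0,2*np.pi,361); y=np.radians(100.1);h=np.array([-np.sin(y),np.cos(y),0])
e=f([(446,263),(586,471)]).ravel()
def res(v):
    E=proj(P,np.array([v[0],v[1],v[3]])+v[2]*(np.cos(a)[:,None]*h+np.sin(a)[:,None]*[0,0,1]));return np.r_[E.min(0),E.max(0)]-e
for z in (.198,.2,.202):
    r=least_squares(lambda v:res([*v,z]),[.549,.514,.03],x_scale=.01);print(z,r.x,r.fun,"view",r.x[:2]-.15*np.array([np.cos(y),np.sin(y)]))
# blade check in scene 0 lens
T=par("top");g=(np.array([144,434.5])-[0,324]+.5)/3.9-.5+[0,155]
print(onz(T,g,.2))
E
```

```text
0.198 [0.5509 0.5147 0.0276] [ 0.2765 -0.1645 -0.2306  0.167 ] view [0.5772 0.367 ]
0.2 [0.5507 0.5132 0.0274] [ 0.2765 -0.1645 -0.2306  0.167 ] view [0.577  0.3655]
0.202 [0.5505 0.5118 0.0272] [ 0.2765 -0.1645 -0.2306  0.167 ] view [0.5768 0.3641]
[[0.5476 0.5137 0.2   ]]
```

```bash
python3 -m inch '[{"claw":-1,"travel":[-0.03,0.05,-0.08],"turn":0},{"claw":-1,"travel":[-0.06,0.1,-0.2],"turn":0},{"claw":-1,"travel":[-0.09,0.14,-0.32],"turn":0},{"claw":-1,"travel":[-0.11,0.17,-0.43],"turn":0.001},{"claw":-1,"travel":[-0.119,0.183,-0.493],"turn":0.001}]'
python3 -m inch '[{"claw":-1,"travel":[0,0,0],"turn":0},{"claw":-1,"travel":[0,0,0],"turn":0},{"claw":-1,"travel":[0,0,0],"turn":0},{"claw":-1,"travel":[0,0,0],"turn":0},{"claw":-1,"travel":[0,0,0],"turn":0}]'
python3 -m inch '[{"claw":-1,"travel":[0,0,0],"turn":0},{"claw":-1,"travel":[0,0,0],"turn":0},{"claw":-1,"travel":[0,0,0],"turn":0},{"claw":-1,"travel":[0,0,0],"turn":0},{"claw":-1,"travel":[0,0,0],"turn":0}]'
python3 - <<'E'
from h import *
im=imaging.get_image("scene")[...,::-1];w=imaging.get_image("wrist")[...,::-1]
for _ in range(3): imaging.get_image("top"); s=get_state();print(s["position"],s["ee_rot"],s["width"])
P=par("scene"); y=np.radians(10.1);d=np.array([np.cos(y),np.sin(y),0]);c=np.array([.5763,.366,.2])
print("blade corners pred",proj(P,[c+a*.04*d+[0,0,b*.0175] for a in(-1,1) for b in(-1,1)]))
a=cv2.resize(im[215:365,330:512],(485,400),interpolation=cv2.INTER_CUBIC)
b=cv2.resize(w[90:300,180:340],(305,400),interpolation=cv2.INTER_CUBIC)
cv2.imwrite("pics/final.png",np.hstack([a,b]))
E
```

```text
clock: 12.35
position: [0.5749, 0.3658, 0.2489]
ee_rot: [-0.001, -0.089, 0.996, -0.0]
contact_force: [0.2, 0.5, -2.3]
width: 0.0234
gripper_force: 69.1
clock: 12.85
position: [0.5767, 0.3658, 0.2519]
ee_rot: [0.001, -0.089, 0.996, 0.0]
contact_force: [0.1, 0.8, -1.6]
width: 0.0233
gripper_force: 69.1
clock: 13.35
position: [0.5761, 0.3659, 0.2509]
ee_rot: [-0.0, -0.089, 0.996, 0.0]
contact_force: [0.8, 0.2, -1.2]
width: 0.0235
gripper_force: 69.1
[0.57614962 0.36590565 0.25088779] [-3.01299331e-05 -8.88377465e-02  9.96046110e-01  3.11898697e-05] 0.02360627558372149
[0.5761688  0.36588676 0.25088174] [-2.95078864e-05 -8.88318938e-02  9.96046632e-01  2.48881419e-05] 0.023176853260287192
[0.57616301 0.36587204 0.25093413] [-3.09584923e-06 -8.88242974e-02  9.96047309e-01  4.80545710e-05] 0.023377285973357517
blade corners pred [[385.09198508 254.61470871]
 [389.48902288 240.91134426]
 [371.51061821 282.11143194]
 [375.87333903 268.07656742]]
```

View pics/final.png

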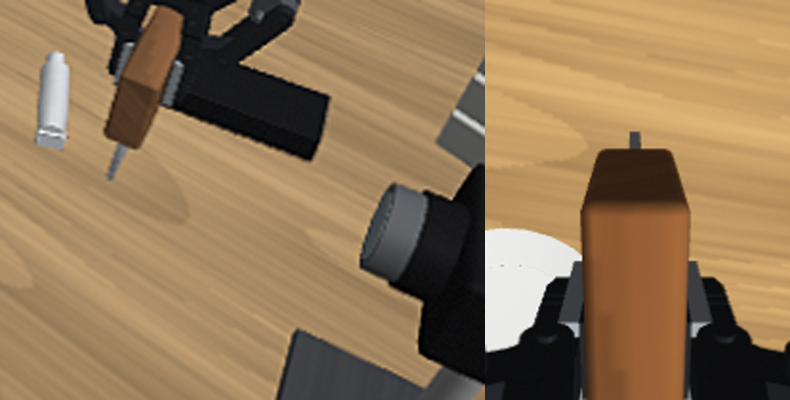

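The lower blade corner is at crop (111,180), which is raw (371.6,282.5) against a prediction of (371.5,282.1). The scraper is upright and still, so I'm handing in.

```bash
python3 -c "
from rig import ticket
print(ticket.sign_off())"
```

```text
the job is handed in; nothing more can be done
None
```

I took the shortest scraper from the rack, seated it in the gauge and lifted it out. It was held still at the camera point, blade down and square to the lens by my measurements, when I handed in at about 13.6 s; no verdict was returned.

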